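Press the cover home on a charging case

TASK

Put the charging case whose white cover still stands proud upright into the nest of the press carriage and let go, then push the carriage by its red tab fully in under the press. Press the plunger knob down onto its stop and keep it firmly there with 15 to 20 N for a second, never more than 25 N, then let it rise, leaving the case in the nest under the press with its cover flush. Leave the two finished cases and the other things on the bench where they are.

Things in the scene. Friction and masses are not known exactly. Their poses are not given: they have to be found in the camera images.
- case_center (a point): the case to be pressed: a dark blue box with rounded edges, 60 mm long (its x) by 46 mm wide (its y) by 32 mm high, 85 g, with a white cover plate (50 x 36 mm) standing 4 mm proud of its top. This point is the centre of the dark shell, 16 mm above its underside; z up. It stands in the shallow blue tray (grey floor 6 mm above the bench, rim 14 mm high), in line with two finished cases, 80 mm from centre to centre along their length
- cover (a joint): how far the white cover has been pushed into its case: 0 = 4 mm proud, 0.004 m = flush. It takes about 1.5 N and stays where it is left
- nest (a point): centre of the nest floor on the carriage, 22 mm above the bench. Its x runs along the long side of the nest, its y is the direction in which the carriage slides in under the press, z up. The nest is 64 x 50 mm inside (2 mm to spare all round), with blue walls 10 mm high and 5 mm thick: whole across the two short ends, only at the corners on the two long sides, so that there is a 44 mm gap for a finger in the middle of each long side. The case fits either way round
- carriage (a joint): how far the carriage is in: 0 = fully out, 0.12 m = fully in, against its stop, the nest right under the plunger. It slides with about 3 N of friction and stays where it is left. It starts between 0 and 0.03
- handle (a point): middle of the carriage's upright red tab, 30 mm (nest x) by 10 mm (nest y) by 50 mm high, its top 25 mm above its middle; this point is 52 mm above the bench and 95 mm from the nest centre on the outward side (minus nest y). It is pushed inward (plus nest y) on its outer face, or gripped from above
- knob_top (a point): centre of the top face of the press plunger's black palm knob with its yellow dot, 42 mm in diameter and 14 mm thick; at rest 168.5 mm above the bench. Same axes as the nest. The green press head below it (50 mm wide along nest y, underside 82 mm and top 122 mm above the bench) reaches from 25 mm on the minus x side of the knob axis to a grey column on the plus x side
- plunger (a joint): how far the plunger is pressed down (m); 0 = up. Its hard stop is hidden in the head and set differently each time, for a stroke of 10 to 14 mm: feel for it. The springs push back with 2 to 10 N on the way; on the stop the force climbs very steeply (some 100 N per mm), so go slowly. The sprung foot has the cover flush after 8.5 mm and gives way after that. The plunger rises by itself
- done_a: a finished case in the tray: the same dark box with a flush black cover; origin under its centre
- done_b: the other finished case, alike
- bottle: white plastic bottle with a blue cap, 60 mm in diameter, 150 mm high; origin under its centre
- driver: screwdriver lying on the bench
- cup: small green cup, 68 mm in diameter, 50 mm high
- tape: yellow disc, 70 mm in diameter, 22 mm high
Not all that is in view belongs to the job. Leave any brown or purple look-alike of the part that bears case_center alone.

How it is judged:
By the outcome, as a careful person would: the job done as asked, in the order asked, and still so for the second after the job is handed in, with the robot touching nothing.
It also fails if it takes over 72 s, if anything falls off the work surface, if the arm or the gripper's body presses on something with over 40 N, if the wrist force passes 120 N, or if a joint passes its speed limit or range.

ROBOT

A 7-joint arm with a two-finger parallel gripper is mounted at the origin on the work surface. World frame = base frame: x ahead of the robot, y to its left, z up, the work surface at z = 0. Lengths are in m, angles in rad, forces in N, time in s.
With the tool pointing down it reaches from about 0.425 to 0.925 m from the base axis. Payload 6.8 kg.
Tool frame: the origin (TCP) lies midway between the tips of the shut fingers; the grasp point (between the pads) lies manip.grip_depth behind it (manip.grip_depth is the distance from the TCP to the grasp point, in m); z points along the fingers, y is the line along which they close (so a half turn about z gives the same grasp; the last joint's range is limited). The gripper opens to 85 mm and grips with 20 to 120 N. Pads are 22 mm wide; open, the fingers measure 114 mm over their backs; the gripper's body (76 mm by 85 mm) begins 54 mm behind the grasp point. The pads swing forward as they close: fully open they stand 13 mm farther back than shut.
Start: joints at [1.153, 0.477, 0.022, 1.555, -0.011, 1.109, -0.083], TCP at [0.206, -0.643, 0.231] pointing down, gripper open.
Joint ranges: [-2.96, 2.96], [-0.34, 2.1], [-1.41, 1.46], [0.24, 2.44], [-1.37, 4.51], [0.17, 1.92], [-2.96, 2.96]. Speed limits (rad/s): [2.39, 2.39, 3.14, 3.14, 3.14, 3.14, 3.14].

INTERFACE

Orientations are given as a rotation vector (axis times angle).
In Python, from cell import sensors, cams, manip gives the robot as it stands.
- The arm moves only by the tool servo_tool, never from a script. Its argument "moves" is a list of rows, each a list of 7 numbers: the shift along the tool's x, y, z in mm, then the turn, a rotation vector about the tool's x, y, z in rad, then the closure, from 0 (fully open) to 1 (shut). In form: [[dx, dy, dz, wx, wy, wz, grip], ...]. A call has 1 to 8 rows; each row shifts and turns the commanded pose from where the row before left it, along the tool's axes as they then stand; what a row does not reach is not made up. A row lasts 1/8 s, in which the tool goes at most 62.5 mm and 10.7 degrees, less where a joint would pass 70% of its speed; a pose out of reach is approached as far as the arm can. A call with a gripper value outside its range is refused whole. The fingers move at their own pace and stop on an object; the grip force is fixed at half the most. Time passes only in rows, so rows that do not move let the fingers close. It gives the time, the measured TCP pose, the force, the opening and the grip force at its end, in the units of the state.
- sensors.read_state(): the state, without advancing time (a new reading comes with each control period).
- cams.capture(name): name is "scene" or "top"; returns a dict with "image" (480x640x3 uint8, blue, green, red), "camera_matrix" (3x3 intrinsics, pixels), "dist" ([k1, k2, p1, p2, k3] as OpenCV has them; the pictures are not rectified), "R" (3x3) and "t" (3): a world point X has camera coordinates R X + t. Camera axes: x right, y down, z forward; pixel columns grow to the right and rows downward; lengths in m; the calibration is good to about 2 mm. A picture is of the moment at which its call begins. There is no depth.
- manip.job_done(): hands the job in; it is judged then, once.
The state is a dict: "time_s": time; "joint_positions": joint angles; "joint_vel": joint speeds; "effort": joint torques, N m; "tcp_pos": TCP position; "tool_rot": TCP orientation; "contact_force": force on the tool from outside, world axes, zero at the start; "wrist_torque": the same for the moment, N m; "opening": finger opening in m; "finger_force": force on a finger pad.
Only numpy, scipy, OpenCV 4.12 (cv2) and the standard library are available. Lean on these libraries where they do the work, as an engineer would, in place of code of your own. Each camera call takes 0.05 s, during which the arm holds its last target. There are 200 camera calls.

## Working session

There is one attempt and no reset: what is moved stays moved. The work goes in short steps, Python scripts to look and compute and a tool call to move; the robot and the scene stay as the last step left them, time stands still between calls to the robot, and variables do not carry over. Pictures are saved under pics/ and viewed, at most 10 in all, crops included, and the job is handed in when it is done.

Besides the shell and the picture viewer there is one more tool, called after "Request:" by a JSON object that holds its "api" and its "payload", one argument or row to a line. servo_tool: Moves the arm, as the interface text tells. Its arguments: {"type":"object","properties":{"moves":{"type":"array"}},"required":["moves"]}

```bash
mkdir -p pics && ls && python3 - <<'E'
from cell import sensors,cams,manip
import cv2,pickle
s=sensors.read_state();print({k:s[k] for k in('time_s','tcp_pos','tool_rot','contact_force','opening')},manip.grip_depth)
for n in('scene','top'):
    c=cams.capture(n);pickle.dump(c,open(f'pics/{n}0.pkl','wb'));cv2.imwrite(f'pics/{n}0.png',c['image']);print(c['camera_matrix'],c['dist'],c['R'],c['t'])
E
```

```text
pics
{'time_s': 0.0, 'tcp_pos': array([ 0.20558329, -0.64232144,  0.23033985]), 'tool_rot': array([-3.10226378e+00, -4.84422342e-01,  6.39469128e-04]), 'contact_force': array([ 0.42431795, -0.04211779,  0.89740497]), 'opening': 0.08544574238855167} 0.0187
[[563.58566551   0.         330.46190175]
 [  0.         563.58566551 237.1107586 ]
 [  0.           0.           1.        ]] [-0.06564341  0.          0.          0.          0.        ] [[ 0.01555905  0.99974495 -0.01636891]
 [ 0.75781473 -0.02247049 -0.65208274]
 [-0.65228425 -0.00225881 -0.75797108]] [-0.04087826 -0.32877963  1.78704807]
[[493.82529529   0.         316.18587556]
 [  0.         493.82529529 232.26879903]
 [  0.           0.           1.        ]] [0.01343753 0.         0.         0.         0.        ] [[-0.01919305 -0.99937813  0.02958017]
 [-0.99593333  0.01650539 -0.08856847]
 [ 0.08802516 -0.03115977 -0.99563077]] [0.03977246 0.51215269 1.14914588]
```

View pics/scene0.png

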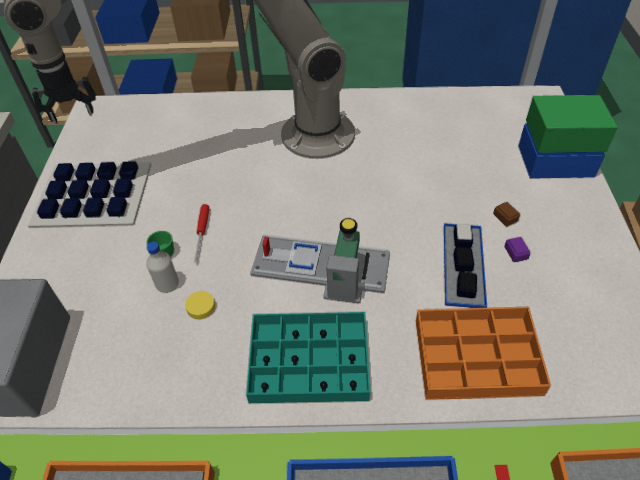

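View pics/top0.png

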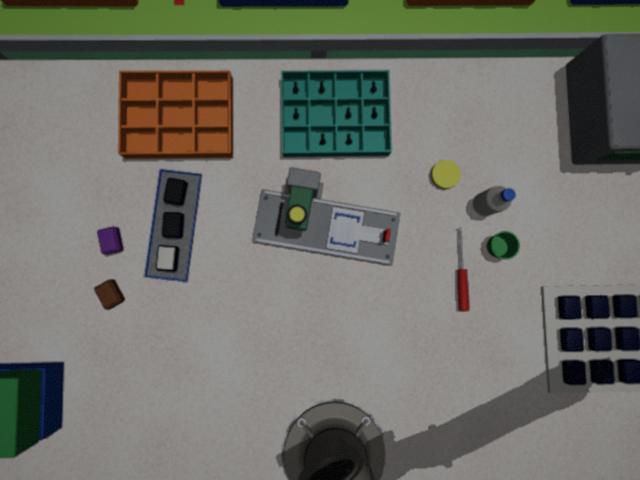

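The scene picture shows the tray at about (465,265) with the white-covered case at its robot-side end (463,235), and the press at (345,265) with the nest at (304,257) and the red tab at (266,246). In the top picture the white cover is at (167,258), the nest at (346,230), the tab at (387,235) and the knob at (297,214). I'll enlarge these for accurate pixels.

```bash
python3 - <<'E'
import cv2,pickle,numpy as np
t=pickle.load(open('pics/top0.pkl','rb'))['image'];s=pickle.load(open('pics/scene0.pkl','rb'))['image']
def crop(im,x,y,w,h,f):
    c=cv2.resize(im[y:y+h,x:x+w],None,fx=f,fy=f,interpolation=cv2.INTER_CUBIC)
    for i in range(0,w,20): cv2.putText(c,str(x+i),(i*f,8),0,.3,(0,0,255));cv2.line(c,(i*f,8),(i*f,14),(0,0,255),1)
    for j in range(20,h,20): cv2.putText(c,str(y+j),(0,j*f+3),0,.3,(0,0,255))
    return c
cv2.imwrite('pics/c1.png',np.hstack([crop(t,140,165,65,120,5),crop(t,250,165,95,120,5)]))
a=crop(t,320,185,90,80,5)
b=np.hstack([crop(s,250,210,145,100,4),crop(s,440,215,50,100,4)])
cv2.imwrite('pics/c2.png',b); cv2.imwrite('pics/c3.png',a)
E
```

```text
(no output)
```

View pics/c1.png

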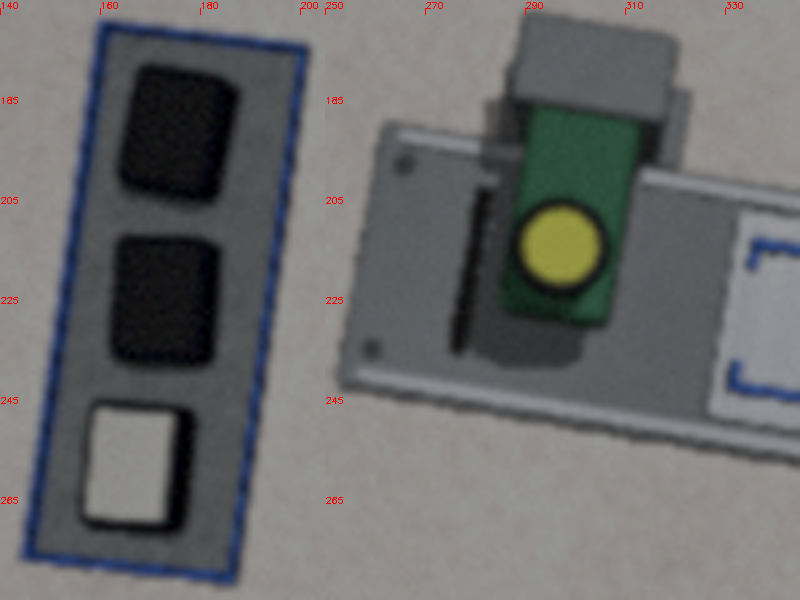

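View pics/c2.png

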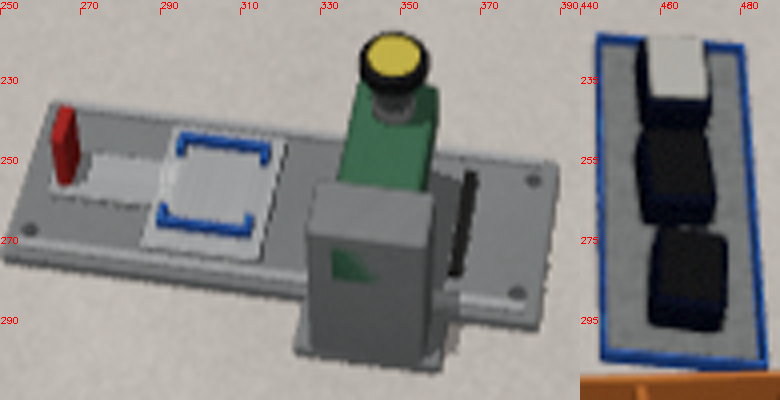

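View pics/c3.png

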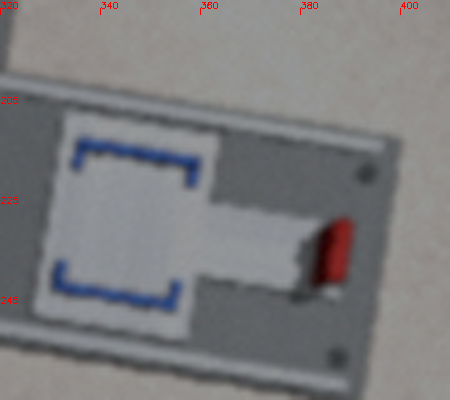

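The crops show the white cover with top-image corners near (158,246), (175,247), (173,269), (156,268). The nest's blue outer corners are near (335,213), (360,217), (331,242), (356,247), the tab top near (387,235), and the yellow dot near (297,214). Next I segment these and back-project.

```bash
cat > h.py <<'E'
import cv2,numpy as np
def ray(c,px):
    p=cv2.undistortPoints(np.float64(px).reshape(-1,1,2),c['camera_matrix'],c['dist'])[:,0]
    d=np.c_[p,np.ones(len(p))]@c['R']; o=-c['R'].T@c['t']; return o,d
def at_z(c,px,z):
    o,d=ray(c,px); return (o+d*((z-o[2])/d[:,2])[:,None])[:,:2]
def proj(c,X): return cv2.projectPoints(np.float64(X).reshape(-1,1,3),cv2.Rodrigues(c['R'])[0],c['t'],c['camera_matrix'],c['dist'])[0][:,0]
def seg(c,roi,f):
    x,y,w,h=roi; im=c['image'][y:y+h,x:x+w].astype(int); m=f(im[...,0],im[...,1],im[...,2]).astype(np.uint8)
    n,l,st,ce=cv2.connectedComponentsWithStats(m)
    return m,l,st,ce
def pts(m,roi):
    v,u=np.nonzero(m); return np.c_[u+roi[0],v+roi[1]].astype(np.float32)
def biggest(c,roi,f):
    m,l,st,ce=seg(c,roi,f); return pts(l==1+np.argmax(st[1:,4]),roi)
white=lambda b,g,r:(b>120)&(g>120)&(r>120)
blue=lambda b,g,r:(b>r+40)
red=lambda b,g,r:(r>g+50)&(r>b+50)
yel=lambda b,g,r:(r>b+50)&(g>b+50)
def rect(P):
    (cx,cy),(w,h),a=cv2.minAreaRect((P*1000).astype(np.float32)); return np.round([cx,cy,w,h,a],1)
E
python3 - <<'E'
from h import *
import pickle
T=pickle.load(open('pics/top0.pkl','rb'));S=pickle.load(open('pics/scene0.pkl','rb'))
np.set_printoptions(suppress=True,precision=4)
for n,c,R in(('top',T,dict(cov=(150,240,32,36),nest=(326,205,40,50),tab=(375,220,22,30),dot=(280,200,35,30))),
           ('scene',S,dict(cov=(452,220,24,25),nest=(285,238,36,35),tab=(258,232,16,30),dot=(335,215,26,20)))):
    p=biggest(c,R['cov'],white); P=at_z(c,p,.042); print(n,'cov',len(p),P.mean(0),rect(P))
    m=pts(seg(c,R['nest'],blue)[0],R['nest']); P=at_z(c,m,.032); print('nest',len(m),P.mean(0),rect(P))
    p=biggest(c,R['dot'],yel); P=at_z(c,p,.1685); print('dot',len(p),P.mean(0),rect(P))
    p=biggest(c,R['tab'],red); P=at_z(c,p,.077); print('tab',len(p),P.mean(0),rect(P),p[:,0].min(),p[:,0].max(),p[:,1].min(),p[:,1].max())
    if n=='top':
        e=at_z(c,[[327,198],[396,208]],.02),at_z(c,[[275,243.5],[385,261]],.02)
        for q in e: d=q[1]-q[0]; print('rail',np.degrees(np.arctan2(d[0],-d[1])))
# tray edges
e=at_z(T,[[160.5,170],[146,276]],.014); d=e[0]-e[1]; print('tray',np.degrees(np.arctan2(d[1],d[0])))
e=at_z(T,[[201,175],[187,280]],.014); d=e[0]-e[1]; print('tray',np.degrees(np.arctan2(d[1],d[0])))
E
```

```text
top cov 283 [0.4585 0.3791] [458.4 379.2  31.8  46.6  84.7]
nest 119 [ 0.5178 -0.0373] [518.  -37.1  58.1  73.2  79. ]
dot 165 [0.5394 0.075 ] [539.7  74.3  29.1  27.2  89.1]
tab 49 [ 0.4997 -0.1284] [ 500.2 -128.3    9.1   25.2   88.1] 385.0 389.0 229.0 240.0
rail -9.167361521582269
rail -10.053300614281852
scene cov 309 [0.4493 0.3821] [453.1 384.   62.1  62.5  88.3]
nest 165 [ 0.5223 -0.0366] [521.3 -36.   59.8  77.9  79.5]
dot 106 [0.5394 0.0759] [539.3  76.   27.9  28.1  88.3]
tab 102 [ 0.5247 -0.1252] [ 523.2 -124.9   61.7   14.8    3.6] 263.0 269.0 236.0 255.0
tray -7.127315113725163
tray -7.368671336445067
```

```bash
cat > fit.py <<'E'
from h import *
from scipy.optimize import minimize
def box(cx,cy,w,h,z0,z1): return np.array([[cx+a*w/2,cy+b*h/2,z] for a in(-1,1) for b in(-1,1) for z in(z0,z1)])
COVER=[box(0,0,.050,.036,.038,.042)]
NEST=[box(s*.0345,0,.005,.060,.022,.032) for s in(-1,1)]+[box(s*.029,t*.0275,.014,.005,.022,.032) for s in(-1,1) for t in(-1,1)]
def place(B,x,y,th):
    c,s=np.cos(th),np.sin(th); return B@np.array([[c,s,0],[-s,c,0],[0,0,1]])+[x,y,0]
def fit(c,roi,f,model,p0,k=8,quiet=0):
    x,y,w,h=roi; im=cv2.resize(c['image'][y:y+h,x:x+w],None,fx=k,fy=k,interpolation=cv2.INTER_LINEAR).astype(int)
    M=f(im[...,0],im[...,1],im[...,2]).astype(np.uint8)
    def cost(p):
        m=np.zeros_like(M)
        for B in model:
            q=(proj(c,place(B,*p))-[x,y]+.5)*k-.5
            cv2.fillConvexPoly(m,cv2.convexHull((q*16).round().astype(np.int32)),1,shift=4)
        return (m^M).sum()/(M.sum()+1)
    simp=np.array([p0]+[np.add(p0,d) for d in([.006,0,0],[0,.006,0],[0,0,.08])])
    r=minimize(cost,p0,method='Nelder-Mead',options=dict(initial_simplex=simp,xatol=1e-5,fatol=1e-5))
    return np.round([r.x[0]*1e3,r.x[1]*1e3,np.degrees(r.x[2]),r.fun],2)
E
python3 - <<'E'
from fit import *
import pickle
T=pickle.load(open('pics/top0.pkl','rb'));S=pickle.load(open('pics/scene0.pkl','rb'))
for t in(110,140,160):
    w=lambda b,g,r:(b>t)&(g>t)&(r>t)
    print(t,fit(T,(150,240,32,36),w,COVER,[.4585,.379,-.1]),fit(S,(454,224,21,16),w,COVER,[.4585,.381,-.1]))
for t in(25,40,55):
    bl=lambda b,g,r:b>r+t
    print(t,fit(T,(326,205,40,50),bl,NEST,[.519,-.037,-.17]),fit(S,(285,238,36,35),bl,NEST,[.519,-.037,-.17]))
E
```

```text
110 [ 4.5856e+02  3.7896e+02 -9.5000e-01  2.0000e-01] [ 4.5775e+02  3.8091e+02 -6.2500e+00  1.2000e-01]
140 [ 5.3860e+02  3.2441e+02 -8.6500e+00  5.0000e-01] [ 4.5636e+02  3.8213e+02 -6.0000e+00  1.5000e-01]
160 [552.19 354.19 -43.06   0.  ] [ 4.538e+02  3.837e+02 -3.330e+00  2.800e-01]
25 [ 5.1851e+02 -3.7480e+01 -1.0560e+01  1.1000e-01] [ 5.1751e+02 -3.6260e+01 -1.0730e+01  8.0000e-02]
40 [ 5.1848e+02 -3.7310e+01 -1.0410e+01  4.6000e-01] [ 5.1673e+02 -3.6370e+01 -1.0440e+01  2.8000e-01]
55 [518.01 -37.47 -10.14   1.64] [517.65 -36.3  -11.63   0.55]
```

Request:
{"api": "servo_tool", "payload": {
  "moves": [
    [50,0,-10,0,0,0.136,0],
    [50,0,-10,0,0,0.136,0],
    [50,0,0,0,0,0.136,0],
    [20,-55,0,0,0,0,0],
    [20,-55,0,0,0,0,0],
    [20,-55,0,0,0,0,0],
    [20,-55,0,0,0,0,0],
    [20,-55,0,0,0,0,0]
  ]
}}

```text
time_s: 1.1
tcp_pos: [0.4795, -0.3513, 0.251]
tool_rot: [-3.138, 0.154, 0.001]
contact_force: [0.0, -0.5, -0.4]
opening: 0.0856
finger_force: 0.0
```

Request:
{"api": "servo_tool", "payload": {
  "moves": [
    [-7,-56,0,0,0,0,0],
    [-7,-56,0,0,0,0,0],
    [-7,-56,0,0,0,0,0],
    [-7,-56,0,0,0,0,0],
    [-7,-56,0,0,0,0,0],
    [-7,-56,0,0,0,0,0],
    [-7,-56,0,0,0,0,0],
    [-7,-56,0,0,0,0,0]
  ]
}}

```text
time_s: 2.1
tcp_pos: [0.4668, 0.0997, 0.2512]
tool_rot: [3.138, -0.155, 0.0]
contact_force: [1.1, 0.3, 0.4]
opening: 0.0852
finger_force: 0.0
```

Request:
{"api": "servo_tool", "payload": {
  "moves": [
    [-7,-56,0,0,0,0,0],
    [-7,-56,20,0,0,0,0],
    [-7,-56,30,0,0,0,0],
    [-7,-56,30,0,0,0,0],
    [0,0,0,0,0,0,0.3],
    [0,0,0,0,0,0,0.3],
    [0,0,0,0,0,0,0.3]
  ]
}}

```text
time_s: 2.98
tcp_pos: [0.4624, 0.3197, 0.1732]
tool_rot: [3.137, -0.158, 0.002]
contact_force: [0.0, -0.1, 0.4]
opening: 0.0597
finger_force: 0.0
```

```bash
cat >> h.py <<'E'
def go(s,x,y,z,deg=None):
    R=cv2.Rodrigues(np.float64(s['tool_rot']))[0]; d=R.T@(np.array([x,y,z])-s['tcp_pos'])*1000
    a=np.degrees(np.arctan2(R[1,0],R[0,0])); print('yaw',a.round(2),'tilt',(R[:2,2]).round(4),'d',d.round(1),'wz',None if deg is None else np.radians(a-deg).round(4),'tcp',np.round(s['tcp_pos'],4),'F',np.round(s['contact_force'],1),'op',round(s['opening'],4),'ff',round(s['finger_force'],1),'t',round(s['time_s'],2))
E
python3 -c "
from h import *;from cell import sensors
go(sensors.read_state(),.458,.380,.014,-5.8)"
```

```text
yaw -5.77 tilt [ 0.0012 -0.0004] d [-10.6 -59.6 159.2] wz 0.0005 tcp [0.4624 0.3197 0.1732] F [ 0.  -0.1  0.4] op 0.0597 ff 0.0 t 2.98
```

Request:
{"api": "servo_tool", "payload": {
  "moves": [
    [-5,-30,0,0,0,0,0.3],
    [-5,-30,0,0,0,0,0.3],
    [0,0,40,0,0,0,0.3],
    [0,0,40,0,0,0,0.3],
    [0,0,0,0,0,0,0.3],
    [0,0,0,0,0,0,0.3]
  ]
}}

```text
time_s: 3.72
tcp_pos: [0.4586, 0.382, 0.0944]
tool_rot: [-3.136, 0.156, -0.003]
contact_force: [1.8, -0.1, 0.5]
opening: 0.0593
finger_force: 0.0
```

```bash
python3 -c "
from h import *;from cell import sensors,cams
go(sensors.read_state(),.458,.380,.014,-5.8)
c=cams.capture('scene');i=c['image'][205:315,400:520];cv2.imwrite('pics/s1.png',cv2.resize(i,None,fx=5,fy=5,interpolation=2))"
```

```text
yaw -5.71 tilt [0.0019 0.0013] d [-0.6  2.2 80.4] wz 0.0017 tcp [0.4586 0.382  0.0944] F [ 1.8 -0.1  0.5] op 0.0593 ff 0.0 t 3.73
```

View pics/s1.png

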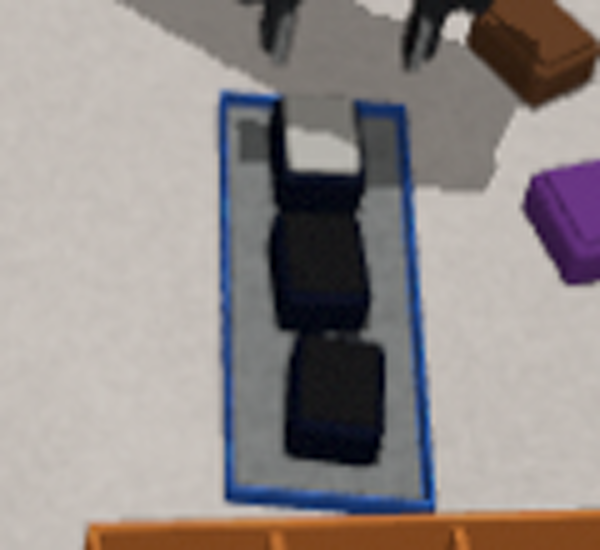

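The crop shows the finger tips at about (278,50) and (413,60), straddling the case line. Their midpoint agrees with the projected TCP, so I descend and grip.

Request:
{"api": "servo_tool", "payload": {
  "moves": [
    [-0.5,2,25,0,0,0,0.3],
    [0,0,25,0,0,0,0.3],
    [0,0,15,0,0,0,0.3],
    [0,0,15,0,0,0,0.3],
    [0,0,0,0,0,0,0.3],
    [0,0,0,0,0,0,0.3]
  ]
}}

```text
time_s: 4.53
tcp_pos: [0.4571, 0.3805, 0.0133]
tool_rot: [-3.137, 0.154, -0.001]
contact_force: [-0.5, 0.2, 0.4]
opening: 0.0597
finger_force: 0.0
```

Request:
{"api": "servo_tool", "payload": {
  "moves": [
    [0,0,0,0,0,0,0.4],
    [0,0,0,0,0,0,0.5],
    [0,0,0,0,0,0,1],
    [0,0,0,0,0,0,1],
    [0,0,0,0,0,0,1],
    [0,0,0,0,0,0,1]
  ]
}}

```text
time_s: 5.28
tcp_pos: [0.4573, 0.3806, 0.0136]
tool_rot: [-3.137, 0.154, -0.002]
contact_force: [-0.5, -0.4, 5.5]
opening: 0.0451
finger_force: 62.9
```

```bash
python3 -c "
from h import *;from cell import sensors
go(sensors.read_state(),.458,.380,.014,-5.8)"
```

```text
yaw -5.63 tilt [0.0013 0.001 ] d [ 0.8  0.5 -0.4] wz 0.0029 tcp [0.4573 0.3806 0.0136] F [-0.5 -0.4  5.5] op 0.0451 ff 62.9 t 5.28
```

Request:
{"api": "servo_tool", "payload": {
  "moves": [
    [0,0,-10,0,0,0,1],
    [0,0,-40,0,0,0,1],
    [0,0,-50,0,0,0,1],
    [0,0,-50,0,0,0,1],
    [0,0,-46,0,0,0,1],
    [0,0,0,0,0,0,1]
  ]
}}

```text
time_s: 6.02
tcp_pos: [0.4582, 0.3818, 0.2132]
tool_rot: [-3.132, 0.154, -0.009]
contact_force: [0.6, 0.0, -1.1]
opening: 0.0444
finger_force: 62.1
```

Request:
{"api": "servo_tool", "payload": {
  "moves": [
    [5,52,0,0,0,0,1],
    [5,52,0,0,0,0,1],
    [5,52,0,0,0,0,1],
    [5,52,0,0,0,0,1],
    [5,52,0,0,0,0,1],
    [5,52,0,0,0,0,1],
    [5,52,0,0,0,0.087,1],
    [5,50,0,0,0,0,1]
  ]
}}

```text
time_s: 7.02
tcp_pos: [0.4505, -0.0376, 0.2079]
tool_rot: [3.128, -0.292, -0.002]
contact_force: [0.8, -0.4, -0.6]
opening: 0.0448
finger_force: 62.0
```

Request:
{"api": "servo_tool", "payload": {
  "moves": [
    [30,0,0,0,0,0,1],
    [30,0,0,0,0,0,1],
    [0,0,0,0,0,0,1],
    [0,0,0,0,0,0,1]
  ]
}}

```text
time_s: 7.52
tcp_pos: [0.5092, -0.0466, 0.2077]
tool_rot: [3.128, -0.29, -0.004]
contact_force: [-0.6, -0.3, -1.4]
opening: 0.0447
finger_force: 62.1
```

```bash
python3 -c "
from h import *;from cell import sensors
go(sensors.read_state(),.5175,-.0370,.110,-10.65)"
```

```text
yaw -10.6 tilt [-0.0026  0.0001] d [  6.7 -11.   97.7] wz 0.0009 tcp [ 0.5092 -0.0466  0.2077] F [-0.6 -0.3 -1.4] op 0.0447 ff 62.1 t 7.53
```

Request:
{"api": "servo_tool", "payload": {
  "moves": [
    [7,-11,30,0,0,0,1],
    [0,0,50,0,0,0,1],
    [0,0,50,0,0,0,1],
    [0,0,0,0,0,0,1],
    [0,0,0,0,0,0,1]
  ]
}}

```text
time_s: 8.15
tcp_pos: [0.52, -0.0371, 0.0801]
tool_rot: [-3.128, 0.29, -0.002]
contact_force: [0.5, 0.6, -0.1]
opening: 0.0449
finger_force: 62.0
```

```bash
python3 -c "
from h import *;from cell import sensors,cams
go(sensors.read_state(),.5180,-.0370,.030,-10.65)
a=cams.capture('scene')['image'][190:290,235:335];b=cams.capture('top')['image'][180:280,300:400]
cv2.imwrite('pics/s2.png',cv2.resize(np.hstack([a,b]),None,fx=4,fy=4,interpolation=2))"
```

```text
yaw -10.6 tilt [ 0.0014 -0.    ] d [-2.   0.3 50.1] wz 0.0009 tcp [ 0.52   -0.0371  0.0801] F [ 0.5  0.6 -0.1] op 0.0449 ff 62.0 t 8.15
```

View pics/s2.png

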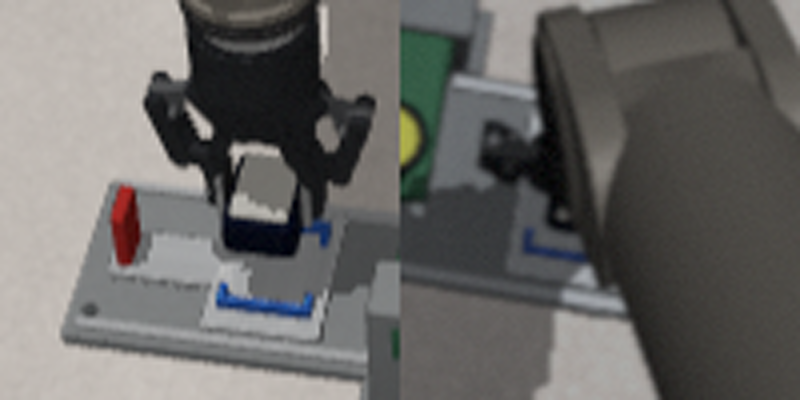

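The left half shows the case held level above the nest at about (262,210), with the far wall ahead of it and the near wall at (265,300). I now descend with force checks.

Request:
{"api": "servo_tool", "payload": {
  "moves": [
    [-2.5,0,15,0,0,0,1],
    [0,0,15,0,0,0,1],
    [0,0,6,0,0,0,1],
    [0,0,0,0,0,0,1],
    [0,0,0,0,0,0,1]
  ]
}}

```text
time_s: 8.88
tcp_pos: [0.5172, -0.0367, 0.0427]
tool_rot: [-3.128, 0.29, -0.0]
contact_force: [0.1, 0.5, -1.1]
opening: 0.045
finger_force: 62.1
```

Request:
{"api": "servo_tool", "payload": {
  "moves": [
    [0,0,2,0,0,0,1],
    [0,0,2,0,0,0,1],
    [0,0,2,0,0,0,1],
    [0,0,0,0,0,0,1]
  ]
}}

```text
time_s: 9.38
tcp_pos: [0.5169, -0.0368, 0.0365]
tool_rot: [3.128, -0.291, -0.0]
contact_force: [0.2, -0.8, -0.4]
opening: 0.0451
finger_force: 62.1
```

```bash
python3 -c "
from h import *;from cell import sensors,cams
go(sensors.read_state(),.5175,-.0370,.030,-10.65)"
```

```text
yaw -10.61 tilt [-0.0003 -0.    ] d [0.7 0.1 6.5] wz 0.0007 tcp [ 0.5169 -0.0368  0.0365] F [ 0.2 -0.8 -0.4] op 0.0451 ff 62.1 t 9.38
```

Request:
{"api": "servo_tool", "payload": {
  "moves": [
    [0.5,0,2,0,0,0,1],
    [0,0,2,0,0,0,1],
    [0,0,1,0,0,0,1],
    [0,0,0,0,0,0,1],
    [0,0,0,0,0,0,1]
  ]
}}

```text
time_s: 10.0
tcp_pos: [0.5175, -0.0368, 0.0317]
tool_rot: [-3.128, 0.29, -0.0]
contact_force: [0.3, -0.4, -0.8]
opening: 0.0448
finger_force: 62.1
```

Request:
{"api": "servo_tool", "payload": {
  "moves": [
    [0,0,1,0,0,0,1],
    [0,0,0.5,0,0,0,1],
    [0,0,0,0,0,0,1]
  ]
}}

```text
time_s: 10.38
tcp_pos: [0.5174, -0.0369, 0.0301]
tool_rot: [3.128, -0.29, -0.0]
contact_force: [-0.1, 0.6, -1.3]
opening: 0.045
finger_force: 62.1
```

Request:
{"api": "servo_tool", "payload": {
  "moves": [
    [0,0,0.5,0,0,0,1],
    [0,0,0.5,0,0,0,1],
    [0,0,0,0,0,0,1]
  ]
}}

```text
time_s: 10.75
tcp_pos: [0.5175, -0.0369, 0.0296]
tool_rot: [3.128, -0.291, 0.0]
contact_force: [-1.2, 0.4, 5.3]
opening: 0.045
finger_force: 62.9
```

Request:
{"api": "servo_tool", "payload": {
  "moves": [
    [0,0,0,0,0,0,0.42],
    [0,0,0,0,0,0,0.3],
    [0,0,0,0,0,0,0.3],
    [0,0,0,0,0,0,0.3],
    [0,0,-10,0,0,0,0.3],
    [0,0,-30,0,0,0,0.3],
    [0,0,-50,0,0,0,0.3],
    [0,0,0,0,0,0,0.3]
  ]
}}

```text
time_s: 11.75
tcp_pos: [0.5205, -0.0368, 0.1234]
tool_rot: [-3.127, 0.291, -0.013]
contact_force: [-0.1, 0.3, -0.2]
opening: 0.0598
finger_force: 0.0
```

Request:
{"api": "servo_tool", "payload": {
  "moves": [
    [0,40,-10,0,0,0,1],
    [0,45,0,0,0,0,1],
    [0,45,0,0,0,0,1],
    [0,0,0,0,0,0,1],
    [0,0,0,0,0,0,1]
  ]
}}

```text
time_s: 12.38
tcp_pos: [0.4934, -0.1641, 0.1289]
tool_rot: [-3.128, 0.291, 0.001]
contact_force: [-0.1, 0.8, 0.6]
opening: 0.0003
finger_force: 0.0
```

```bash
python3 -c "
from fit import *;from cell import sensors,cams
go(sensors.read_state(),.5180-.1848*.13,-.0370-.9828*.13,.045,-10.65)
S=cams.capture('scene')
for t in(110,140):
    w=lambda b,g,r:(b>t)&(g>t)&(r>t)
M=[b+[0,0,.016] for b in COVER]
print(proj(S,[.518,-.037,.058]))
u,v=proj(S,[.518,-.037,.058])[0].astype(int)
i=S['image'][195:285,235:365];cv2.imwrite('pics/s3.png',cv2.resize(i,None,fx=6,fy=6,interpolation=2))"
```

```text
yaw -10.61 tilt [-0.0004  0.0006] d [ 0.7  0.6 83.9] wz 0.0006 tcp [ 0.4934 -0.1641  0.1289] F [-0.1  0.8  0.6] op 0.0003 ff 0.0 t 12.38
[[302.08976928 247.84835645]]
```

View pics/s3.png

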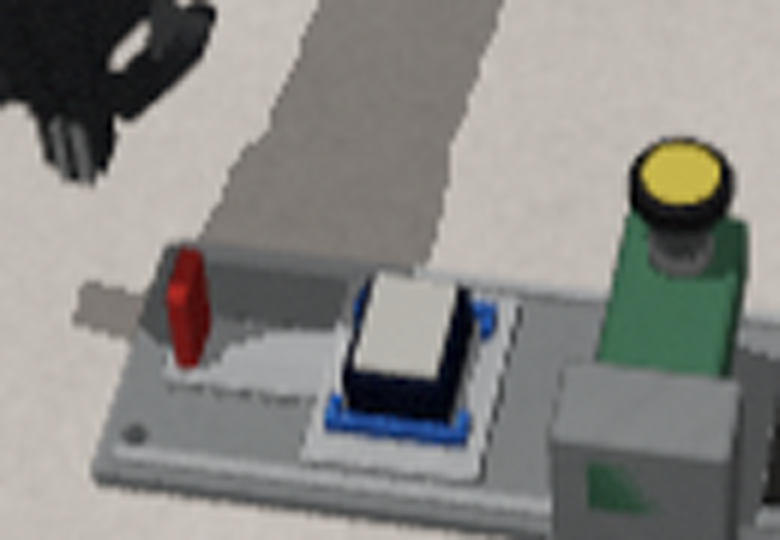

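The case sits upright in the nest, its white cover at about (405,330) in the crop and proud, with the near blue wall in front of it. The fingers are outside the red tab, so I lower them and push.

Request:
{"api": "servo_tool", "payload": {
  "moves": [
    [0,0,40,0,0,0,1],
    [0,0,40,0,0,0,1],
    [0,0,3,0,0,0,1],
    [0,0,0,0,0,0,1],
    [0,-5,0,0,0,0,1],
    [0,-5,0,0,0,0,1],
    [0,-5,0,0,0,0,1],
    [0,-5,0,0,0,0,1]
  ]
}}

```text
time_s: 13.42
tcp_pos: [0.4975, -0.1454, 0.0466]
tool_rot: [3.127, -0.291, 0.001]
contact_force: [-1.2, -2.5, 3.3]
opening: -0.0
finger_force: 1.7
```

Request:
{"api": "servo_tool", "payload": {
  "moves": [
    [0,-8,0,0,0,0,1],
    [0,-10,0,0,0,0,1],
    [0,-10,0,0,0,0,1],
    [0,-10,0,0,0,0,1],
    [0,-10,0,0,0,0,1],
    [0,-10,0,0,0,0,1],
    [0,-10,0,0,0,0,1],
    [0,-10,0,0,0,0,1]
  ]
}}

```text
time_s: 14.42
tcp_pos: [0.5119, -0.0677, 0.0462]
tool_rot: [3.128, -0.291, 0.001]
contact_force: [1.4, -3.3, 2.1]
opening: 0.0003
finger_force: 1.8
```

```bash
python3 -c "
from h import *;from cell import sensors,cams
go(sensors.read_state(),.5394-.1848*.1145,.0753-.9828*.1145,.045,-10.65)"
```

```text
yaw -10.62 tilt [ 0.0004 -0.0001] d [  0.6 -31.1   1.2] wz 0.0006 tcp [ 0.5119 -0.0677  0.0462] F [ 1.4 -3.3  2.1] op 0.0003 ff 1.8 t 14.43
```

Request:
{"api": "servo_tool", "payload": {
  "moves": [
    [0,-8,0,0,0,0,1],
    [0,-8,0,0,0,0,1],
    [0,-6,0,0,0,0,1],
    [0,-3,0,0,0,0,1],
    [0,-1,0,0,0,0,1],
    [0,0,0,0,0,0,1]
  ]
}}

```text
time_s: 15.18
tcp_pos: [0.5159, -0.0426, 0.0459]
tool_rot: [-3.128, 0.29, 0.001]
contact_force: [0.3, -1.9, 0.4]
opening: -0.0001
finger_force: 0.8
```

Request:
{"api": "servo_tool", "payload": {
  "moves": [
    [0,-1,0,0,0,0,1],
    [0,-1,0,0,0,0,1],
    [0,-1,0,0,0,0,1]
  ]
}}

```text
time_s: 15.55
tcp_pos: [0.5164, -0.04, 0.046]
tool_rot: [3.128, -0.291, -0.002]
contact_force: [-0.3, -2.8, 0.5]
opening: 0.0001
finger_force: 1.5
```

Request:
{"api": "servo_tool", "payload": {
  "moves": [
    [0,-1,0,0,0,0,1],
    [0,-1,0,0,0,0,1],
    [0,-0.5,0,0,0,0,1]
  ]
}}

```text
time_s: 15.92
tcp_pos: [0.5169, -0.0373, 0.046]
tool_rot: [3.128, -0.29, -0.001]
contact_force: [-0.9, -3.6, -0.0]
opening: -0.0001
finger_force: 1.5
```

Request:
{"api": "servo_tool", "payload": {
  "moves": [
    [0,-0.5,0,0,0,0,1],
    [0,-0.5,0,0,0,0,1],
    [0,-0.5,0,0,0,0,1]
  ]
}}

```text
time_s: 16.3
tcp_pos: [0.5172, -0.0359, 0.046]
tool_rot: [3.128, -0.29, -0.001]
contact_force: [-2.7, -2.9, -0.1]
opening: -0.0002
finger_force: 1.5
```

Request:
{"api": "servo_tool", "payload": {
  "moves": [
    [0,-0.7,0,0,0,0,1],
    [0,-0.7,0,0,0,0,1],
    [0,-0.7,0,0,0,0,1]
  ]
}}

```text
time_s: 16.68
tcp_pos: [0.5172, -0.0357, 0.046]
tool_rot: [3.126, -0.293, -0.002]
contact_force: [-2.9, -7.9, 1.3]
opening: -0.0
finger_force: 4.5
```

Request:
{"api": "servo_tool", "payload": {
  "moves": [
    [0,-0.7,0,0,0,0,1],
    [0,-0.7,0,0,0,0,1]
  ]
}}

```text
time_s: 16.92
tcp_pos: [0.5172, -0.0356, 0.046]
tool_rot: [3.124, -0.294, -0.003]
contact_force: [-4.2, -12.4, 2.5]
opening: -0.0
finger_force: 6.1
```

Request:
{"api": "servo_tool", "payload": {
  "moves": [
    [0,8,0,0,0,0,1],
    [0,10,0,0,0,0,1],
    [0,0,-50,0,0,0,1],
    [0,0,-50,0,0,0,1],
    [0,0,-50,0,0,0,1],
    [0,0,0,0,0,0,1]
  ]
}}

```text
time_s: 17.68
tcp_pos: [0.5183, -0.0499, 0.2006]
tool_rot: [-3.127, 0.29, -0.015]
contact_force: [0.8, 0.6, -0.8]
opening: -0.0
finger_force: 0.0
```

Request:
{"api": "servo_tool", "payload": {
  "moves": [
    [0,-40,0,0,0,0,1],
    [0,-40,0,0,0,0,1],
    [0,-40,0,0,0,0,1],
    [0,0,0,0,0,0,1],
    [0,0,0,0,0,0,1]
  ]
}}

```text
time_s: 18.3
tcp_pos: [0.5367, 0.0671, 0.1953]
tool_rot: [3.128, -0.29, -0.002]
contact_force: [-0.5, -0.7, -1.0]
opening: -0.0002
finger_force: 0.0
```

```bash
python3 -c "
from h import *;from cell import sensors,cams
go(sensors.read_state(),.5391,.0757,.173,-10.65)"
```

```text
yaw -10.61 tilt [-0.0012 -0.0005] d [ 0.8 -8.9 22.3] wz 0.0006 tcp [0.5367 0.0671 0.1953] F [-0.5 -0.7 -1. ] op -0.0002 ff 0.0 t 18.3
```

Request:
{"api": "servo_tool", "payload": {
  "moves": [
    [1,-9,0,0,0,0,1],
    [0,0,15,0,0,0,1],
    [0,0,7,0,0,0,1],
    [0,0,2,0,0,0,1],
    [0,0,1,0,0,0,1],
    [0,0,1,0,0,0,1],
    [0,0,0,0,0,0,1]
  ]
}}

```text
time_s: 19.18
tcp_pos: [0.5398, 0.0765, 0.1703]
tool_rot: [-3.128, 0.291, -0.0]
contact_force: [-1.4, -0.0, 0.1]
opening: -0.0002
finger_force: 0.0
```

Request:
{"api": "servo_tool", "payload": {
  "moves": [
    [0,0,1,0,0,0,1],
    [0,0,1,0,0,0,1],
    [0,0,1,0,0,0,1],
    [0,0,1,0,0,0,1],
    [0,0,0,0,0,0,1]
  ]
}}

```text
time_s: 19.8
tcp_pos: [0.5399, 0.0765, 0.1662]
tool_rot: [-3.128, 0.291, -0.0]
contact_force: [-1.4, -1.0, 2.7]
opening: -0.0002
finger_force: 1.4
```

Request:
{"api": "servo_tool", "payload": {
  "moves": [
    [0,0,1,0,0,0,1],
    [0,0,1,0,0,0,1],
    [0,0,1,0,0,0,1],
    [0,0,1,0,0,0,1],
    [0,0,1,0,0,0,1],
    [0,0,1,0,0,0,1],
    [0,0,0.5,0,0,0,1],
    [0,0,0,0,0,0,1]
  ]
}}

```text
time_s: 20.8
tcp_pos: [0.5399, 0.0765, 0.1599]
tool_rot: [-3.128, 0.291, -0.0]
contact_force: [-0.9, -0.1, 7.4]
opening: -0.0001
finger_force: 3.6
```

Request:
{"api": "servo_tool", "payload": {
  "moves": [
    [0,0,0.5,0,0,0,1],
    [0,0,0.5,0,0,0,1],
    [0,0,0,0,0,0,1]
  ]
}}

```text
time_s: 21.18
tcp_pos: [0.5399, 0.0765, 0.159]
tool_rot: [-3.128, 0.291, -0.001]
contact_force: [-2.2, 0.0, 8.8]
opening: -0.0002
finger_force: 3.9
```

Request:
{"api": "servo_tool", "payload": {
  "moves": [
    [0,0,0.3,0,0,0,1],
    [0,0,0.2,0,0,0,1],
    [0,0,0,0,0,0,1]
  ]
}}

```text
time_s: 21.55
tcp_pos: [0.5399, 0.0765, 0.1586]
tool_rot: [-3.128, 0.291, -0.001]
contact_force: [-2.7, -0.7, 7.2]
opening: 0.0002
finger_force: 4.0
```

Request:
{"api": "servo_tool", "payload": {
  "moves": [
    [0,0,0.3,0,0,0,1],
    [0,0,0.2,0,0,0,1],
    [0,0,0,0,0,0,1]
  ]
}}

```text
time_s: 21.92
tcp_pos: [0.5399, 0.0764, 0.1581]
tool_rot: [3.128, -0.291, 0.001]
contact_force: [-1.8, -0.2, 8.0]
opening: 0.0
finger_force: 4.1
```

Request:
{"api": "servo_tool", "payload": {
  "moves": [
    [0,0,0.2,0,0,0,1],
    [0,0,0.2,0,0,0,1],
    [0,0,0,0,0,0,1]
  ]
}}

```text
time_s: 22.3
tcp_pos: [0.5399, 0.0765, 0.1577]
tool_rot: [-3.128, 0.291, -0.001]
contact_force: [-1.6, 0.1, 8.4]
opening: 0.0003
finger_force: 4.1
```

Request:
{"api": "servo_tool", "payload": {
  "moves": [
    [0,0,0.2,0,0,0,1],
    [0,0,0.2,0,0,0,1],
    [0,0,0,0,0,0,1]
  ]
}}

```text
time_s: 22.68
tcp_pos: [0.5399, 0.0765, 0.1573]
tool_rot: [-3.128, 0.291, -0.001]
contact_force: [-2.1, -1.1, 9.5]
opening: 0.0003
finger_force: 4.2
```

Request:
{"api": "servo_tool", "payload": {
  "moves": [
    [0,0,0.2,0,0,0,1],
    [0,0,0.2,0,0,0,1],
    [0,0,0,0,0,0,1]
  ]
}}

```text
time_s: 23.05
tcp_pos: [0.5399, 0.0765, 0.157]
tool_rot: [3.128, -0.29, 0.001]
contact_force: [-2.0, 0.3, 8.9]
opening: 0.0002
finger_force: 4.3
```

Request:
{"api": "servo_tool", "payload": {
  "moves": [
    [0,0,0.2,0,0,0,1],
    [0,0,0.2,0,0,0,1],
    [0,0,0,0,0,0,1]
  ]
}}

```text
time_s: 23.42
tcp_pos: [0.5399, 0.0765, 0.1566]
tool_rot: [-3.128, 0.291, -0.001]
contact_force: [-2.4, -1.2, 9.2]
opening: -0.0004
finger_force: 4.4
```

Request:
{"api": "servo_tool", "payload": {
  "moves": [
    [0,0,0.2,0,0,0,1],
    [0,0,0.2,0,0,0,1],
    [0,0,0,0,0,0,1]
  ]
}}

```text
time_s: 23.8
tcp_pos: [0.5399, 0.0765, 0.1563]
tool_rot: [-3.128, 0.291, -0.001]
contact_force: [-2.5, -0.6, 10.2]
opening: 0.0001
finger_force: 4.9
```

Request:
{"api": "servo_tool", "payload": {
  "moves": [
    [0,0,0.2,0,0,0,1],
    [0,0,0.2,0,0,0,1],
    [0,0,0,0,0,0,1]
  ]
}}

```text
time_s: 24.18
tcp_pos: [0.5399, 0.0765, 0.1563]
tool_rot: [3.128, -0.291, 0.001]
contact_force: [-3.9, -1.1, 13.9]
opening: -0.0001
finger_force: 6.5
```

Request:
{"api": "servo_tool", "payload": {
  "moves": [
    [0,0,0.2,0,0,0,1],
    [0,0,0.2,0,0,0,1],
    [0,0,0,0,0,0,1]
  ]
}}

```text
time_s: 24.55
tcp_pos: [0.5399, 0.0765, 0.1563]
tool_rot: [3.128, -0.291, 0.001]
contact_force: [-5.5, -1.3, 16.5]
opening: -0.0002
finger_force: 8.1
```

Request:
{"api": "servo_tool", "payload": {
  "moves": [
    [0,0,0.15,0,0,0,1],
    [0,0,0,0,0,0,1],
    [0,0,0,0,0,0,1],
    [0,0,0,0,0,0,1]
  ]
}}

```text
time_s: 25.05
tcp_pos: [0.5399, 0.0765, 0.1562]
tool_rot: [3.128, -0.291, 0.001]
contact_force: [-4.8, -1.5, 17.1]
opening: 0.0001
finger_force: 8.7
```

Request:
{"api": "servo_tool", "payload": {
  "moves": [
    [0,0,0,0,0,0,1],
    [0,0,0,0,0,0,1],
    [0,0,0,0,0,0,1],
    [0,0,0,0,0,0,1],
    [0,0,0,0,0,0,1],
    [0,0,0,0,0,0,1]
  ]
}}

```text
time_s: 25.8
tcp_pos: [0.54, 0.0765, 0.1563]
tool_rot: [3.128, -0.291, 0.001]
contact_force: [-5.1, -1.3, 17.2]
opening: -0.0001
finger_force: 8.7
```

Request:
{"api": "servo_tool", "payload": {
  "moves": [
    [0,0,0,0,0,0,1],
    [0,0,0,0,0,0,1],
    [0,0,0,0,0,0,1],
    [0,0,0,0,0,0,1]
  ]
}}

```text
time_s: 26.3
tcp_pos: [0.5399, 0.0765, 0.1563]
tool_rot: [3.128, -0.291, 0.001]
contact_force: [-5.5, -1.9, 17.5]
opening: 0.0004
finger_force: 8.7
```

Held at about 17.3 N for more than 1.5 s. I rise slowly and retreat, then check.

Request:
{"api": "servo_tool", "payload": {
  "moves": [
    [0,0,-2,0,0,0,1],
    [0,0,-3,0,0,0,1],
    [0,0,-4,0,0,0,1],
    [0,0,-5,0,0,0,1],
    [0,0,-10,0,0,0,1],
    [0,0,-30,0,0,0,1],
    [0,0,-30,0,0,0,1],
    [0,0,0,0,0,0,1]
  ]
}}

```text
time_s: 27.3
tcp_pos: [0.541, 0.0768, 0.2412]
tool_rot: [-3.127, 0.291, -0.007]
contact_force: [0.5, 0.3, 0.4]
opening: 0.0003
finger_force: 0.0
```

Request:
{"api": "servo_tool", "payload": {
  "moves": [
    [0,50,0,0,0,0,1],
    [0,55,0,0,0,0,1],
    [0,55,0,0,0,0,1],
    [0,55,0,0,0,0,1],
    [0,55,0,0,0,0,1],
    [0,40,0,0,0,0,1],
    [0,0,0,0,0,0,1]
  ]
}}

```text
time_s: 28.18
tcp_pos: [0.4806, -0.2319, 0.2376]
tool_rot: [3.126, -0.301, -0.004]
contact_force: [-0.5, -0.0, -0.2]
opening: 0.0001
finger_force: 0.0
```

```bash
python3 -c "
from fit import *;from cell import sensors,cams
S=cams.capture('scene');T=cams.capture('top')
for n,c,r in(('s',S,(335,215,26,20)),('t',T,(280,200,35,30))): print(n,at_z(c,biggest(c,r,yel),.1685).mean(0))
a=S['image'][200:320,245:395];b=T['image'][165:285,250:400]
cv2.imwrite('pics/s4.png',cv2.resize(np.vstack([np.hstack([a,b])]),None,fx=2.6,fy=2.6,interpolation=2))"
```

```text
s [0.53950155 0.07605303]
t [0.53941195 0.07484566]
```

View pics/s4.png

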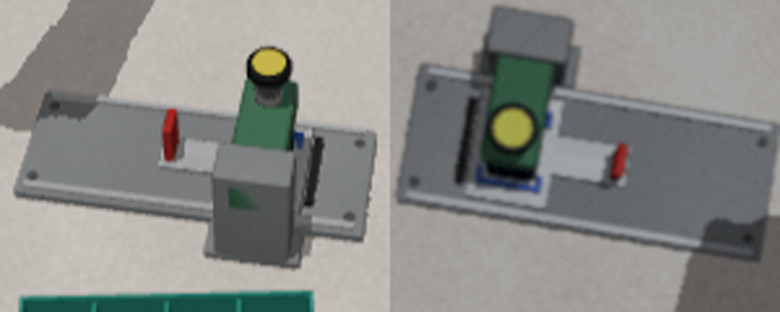

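The carriage is in against the black stop, at about (470,140) in the right half. The knob is back at its rest height, the case is under the head, and the arm is clear, so I hand in.

```bash
python3 -c "
from cell import manip;print(manip.job_done())"
```

```text
the job is handed in; nothing more can be done
None
```

I handed the job in at about 28 s: the case is in the nest, the carriage is against its stop, the knob was held on its stop at about 17 N for over a second and has risen, and the arm is clear; I could not see the cover under the press head, so that it is flush rests on the 12 mm stroke (8.5 mm needed).

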